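# Release the latched lamp key

### The job

One of the four identical keys on the microscope's lamp control box has been left latched down. With the fingertips tap each key in turn, lightly enough not to work it, from the robot's left end of the row to its right end; then press the latched key to the bottom once and let go, so that it pops up and all four keys stand up. Press no other key in, do not hammer the keys, and do not grasp or disturb the things standing around.

Things in the scene. Friction and masses are not known exactly. Their poses are not given: they have to be found in the camera images.
- console: fixed white control box 190 (x) x 270 (y) x 50 mm high; origin under its centre, x to its rear, y along the key row to the robot's left, z up; turned up to 0.35 rad. The keys stand 45 mm in front (-x) of its centre, 50 mm apart, exactly one latched at the start. On its top a fixed black knob, 42 mm across, 18 mm high, 45 mm behind the centre at y = +90 mm
- key_a: one of four identical square white key caps, 26 x 26 mm (which key has which place in the row changes). Origin: centre of its top face, z up. Top face 64 mm above the table when up (14 mm above the box top), 59 mm latched, 56 mm at the bottom. Each cap stands in a fixed black frame 36 mm square, 4 mm high.
- key_b: one of four identical square white key caps, 26 x 26 mm (which key has which place in the row changes). Origin: centre of its top face, z up. Top face 64 mm above the table when up (14 mm above the box top), 59 mm latched, 56 mm at the bottom. Every key has a spring: 1.5 N at the top, 0.9 N more per mm, about 9 N at the bottom, 8 mm down.
- key_c: one of four identical square white key caps, 26 x 26 mm (which key has which place in the row changes). Origin: centre of its top face, z up. Top face 64 mm above the table when up (14 mm above the box top), 59 mm latched, 56 mm at the bottom. Any key that is up springs back from a push short of 8 mm; pushed to the bottom it latches 5 mm down.
- key_d: one of four identical square white key caps, 26 x 26 mm (which key has which place in the row changes). Origin: centre of its top face, z up. Top face 64 mm above the table when up (14 mm above the box top), 59 mm latched, 56 mm at the bottom. Whichever is latched gives only its last 3 mm (6 to 9 N); pushed to the bottom and let go it rises fully; pushed again it latches.
- place_1 (a point): place 1 of the key row on the box (1 = robot's left end, +y, 4 = right end): point at the centre of a raised key's top face, 64 mm above the table; it does not move with the key
- place_2 (a point): place 2 of the key row on the box (1 = robot's left end, +y, 4 = right end): point at the centre of a raised key's top face, 64 mm above the table; it does not move with the key
- place_3 (a point): place 3 of the key row on the box (1 = robot's left end, +y, 4 = right end): point at the centre of a raised key's top face, 64 mm above the table; it does not move with the key
- place_4 (a point): place 4 of the key row on the box (1 = robot's left end, +y, 4 = right end): point at the centre of a raised key's top face, 64 mm above the table; it does not move with the key
- objective: loose steel microscope objective, 33 mm diameter, 46 mm high, standing on the top of the box behind the keys, right half; origin under its base; bystander
- oil_bottle: loose small bottle, 30 mm diameter, 62 mm high, standing right of the box; origin under its base; bystander
- slide_box: loose black slide box 100 x 85 x 34 mm, lying left of the box; origin under its centre; bystander
- dish: loose clear round dish with lid, 63 mm diameter, 15 mm high, in front of the box; origin under its base; bystander
- beaker: loose small glass beaker, 54 mm diameter, 62 mm high, behind the box; origin under its base; bystander
- filter_cube: loose dark metal filter cube 36 x 36 x 44 mm, right of the box; origin under its centre; bystander
- eyepiece: loose black eyepiece, 38 mm diameter, 24 mm high, in front of the box; origin under its base; bystander

How it is judged (in metres and radians):
On the way, in this order (a step that is already met when the one before it is completed fails the run):
1. the fingertips tap the key at place 1 of the row (1 is the robot's left end, 4 the right end) (((horizontal distance between key_a and place_1 below 0.015 m and contact force between the fingers and key_a above 0.3 N) or (horizontal distance between key_b and place_1 below 0.015 m and contact force between the fingers and key_b above 0.3 N) or (horizontal distance between key_c and place_1 below 0.015 m and contact force between the fingers and key_c above 0.3 N) or (horizontal distance between key_d and place_1 below 0.015 m and contact force between the fingers and key_d above 0.3 N))), for 0.02 s.
2. the fingertips tap the key at place 2 of the row (1 is the robot's left end, 4 the right end) (((horizontal distance between key_a and place_2 below 0.015 m and contact force between the fingers and key_a above 0.3 N) or (horizontal distance between key_b and place_2 below 0.015 m and contact force between the fingers and key_b above 0.3 N) or (horizontal distance between key_c and place_2 below 0.015 m and contact force between the fingers and key_c above 0.3 N) or (horizontal distance between key_d and place_2 below 0.015 m and contact force between the fingers and key_d above 0.3 N))), for 0.02 s.
3. the fingertips tap the key at place 3 of the row (1 is the robot's left end, 4 the right end) (((horizontal distance between key_a and place_3 below 0.015 m and contact force between the fingers and key_a above 0.3 N) or (horizontal distance between key_b and place_3 below 0.015 m and contact force between the fingers and key_b above 0.3 N) or (horizontal distance between key_c and place_3 below 0.015 m and contact force between the fingers and key_c above 0.3 N) or (horizontal distance between key_d and place_3 below 0.015 m and contact force between the fingers and key_d above 0.3 N))), for 0.02 s.
4. the fingertips tap the key at place 4 of the row (1 is the robot's left end, 4 the right end) (((horizontal distance between key_a and place_4 below 0.015 m and contact force between the fingers and key_a above 0.3 N) or (horizontal distance between key_b and place_4 below 0.015 m and contact force between the fingers and key_b above 0.3 N) or (horizontal distance between key_c and place_4 below 0.015 m and contact force between the fingers and key_c above 0.3 N) or (horizontal distance between key_d and place_4 below 0.015 m and contact force between the fingers and key_d above 0.3 N))), for 0.02 s.
5. after the four taps, a key is pressed to the bottom (7.5 mm or more below its up height) (height (world z) of any of key_a, key_b, key_c, key_d below 0.0565 m), for 0.02 s.
At the end, for the whole second after the job is handed in: all four keys stand up (top faces within 1.5 mm of the up height) and every bystander is within 20 mm of where it stood (height (world z) of each of key_a, key_b, key_c, key_d above 0.0625 m and distance of each of objective, oil_bottle, slide_box, dish, beaker, filter_cube, eyepiece from where it was at the start of the episode below 0.02 m); the robot touches nothing.
It fails at once if a second key is pushed more than 4.3 mm down while one is still latched or pressed down (height (world z) of each of key_a, key_b below 0.0597 m or height (world z) of each of key_a, key_c below 0.0597 m or height (world z) of each of key_a, key_d below 0.0597 m or height (world z) of each of key_b, key_c below 0.0597 m or height (world z) of each of key_b, key_d below 0.0597 m or height (world z) of each of key_c, key_d below 0.0597 m).
It fails at once if a key is hammered: more than 45 N between the robot and a key (contact force between any of the arm, the fingers and key_a above 45 N or contact force between any of the arm, the fingers and key_b above 45 N or contact force between any of the arm, the fingers and key_c above 45 N or contact force between any of the arm, the fingers and key_d above 45 N).
It fails at once if a bystander is pushed, lifted or carried more than 20 mm (distance of any of objective, oil_bottle, slide_box, dish, beaker, filter_cube, eyepiece from where it was at the start of the episode above 0.02 m).
It also fails if it takes over 48 s, if anything falls off the work surface, if the arm or the gripper's body presses on something with over 40 N, if the wrist force passes 120 N, or if a joint passes its speed limit or range.

### The arm

A 7-joint arm with a two-finger parallel gripper is mounted at the origin on the work surface. World frame = base frame: x ahead of the robot, y to its left, z up, the work surface at z = 0. Lengths are in mm, angles in degrees, forces in N, time in s.
With the tool pointing down it reaches from about 400 to 875 mm from the base axis. Payload 6.5 kg.
Tool frame: the origin (TCP) lies at the very end of the fingers, on their centre line; the grasp point (between the pads) lies 19 mm behind it; z points along the fingers, y is the line along which they close (so a half turn about z gives the same grasp; the last joint's range is limited). The gripper opens to 85 mm and grips with 20 to 120 N. Pads are 22 mm wide; open, the fingers measure 114 mm over their backs; the gripper's body (76 mm by 85 mm) begins 54 mm behind the grasp point. The pads swing forward as they close: fully open they stand 13 mm farther back than shut.
Start: joints at [65.306, 30.733, -0.252, 88.115, 0.149, 61.152, -4.079], TCP at [231.891, -607.221, 231.29] pointing down, gripper open.
Joint ranges: [-154.64, 154.64], [-21.42, 123.67], [-72.66, 72.17], [13.99, 137.28], [-74.86, 254.86], [10.95, 109.41], [-158.01, 158.01]. Speed limits (degrees/s): [136.94, 136.94, 180, 180, 180, 180, 180].

### API

Orientations are given as a 3x3 rotation matrix whose columns are the frame's x, y, z axes.
In Python, from bench import monitor, cams, close_job, models gives the robot as it stands.
- The arm moves only by the tool move_arm, never from a script. Its argument "moves" is a list of rows, each an object of numbers: "x", "y", "z": the shift along the tool's x, y, z as a fraction of full scale; "ax", "ay", "az": the turn, a rotation vector about the tool's x, y, z as a fraction of full scale; "jaw": the closure, from 0 (fully open) to 1 (shut). A call has 1 to 10 rows; each row shifts and turns the commanded pose from where the row before left it, along the tool's axes as they then stand; what a row does not reach is not made up. Full scale, the value 1, is 100 cm for a shift and 2 pi rad for a turn. A row lasts 1/8 s, in which the tool goes at most 62.5 mm and 10.7 degrees, less where a joint would pass 70% of its speed; a pose out of reach is approached as far as the arm can. A call with a number of a shift or a turn outside -1 to 1 is refused whole. A call with a gripper value outside its range is refused whole. The fingers move at their own pace and stop on an object; "grip_force" is the grip in N (left out, the last holds). Time passes only in rows, so rows that do not move let the fingers close. It gives the time, the measured TCP pose, the force, the opening and the grip force at its end, in the units of the state.
- monitor.observe(): the state, without advancing time (a new reading comes with each control period).
- cams.get_image(name): name is "scene" or "side" or "wrist"; returns the picture (480x640x3 uint8, red, green, blue); there is no depth.
- cams.get_calibration(name): a dict with "vertical_fov" (degrees; the focal length in pixels is half the picture's height over the tangent of half this angle, whatever the lens; pixels are square), "cx", "cy" (the principal point, pixels), "extrinsics" (4x4, takes a point from world to camera coordinates); the wrist camera has in their place "T_tool_cam" (4x4, takes a point from camera to tool coordinates, whose origin is the TCP and whose axes are the flange's). Camera axes: x right, y down, z forward; pixel columns grow to the right and rows downward; lengths in mm; the calibration is good to about 2 mm. A picture is of the moment at which its call begins: read the wrist's pose just before it. get_calibration takes no time and is no camera call.
- close_job(): hands the job in; it is judged then, once.
Trained networks look in the newest picture that a camera, given by its name, has taken for a name from the list of things; names that differ only in an ending like _2 or _b are one class to them, and where a whole thing is asked for, a point or a joint stands for the part that bears it (a point fixed in the world has none). Each returns a list of dicts, best first, with "p" (0 to 1); they miss things now and then, are a little off and sometimes report something else, mostly with a low value. They report only what shows in the picture. A call takes as long as a camera call.
- models.recognise(camera, thing): "location" ([x, y, z] in mm, in the coordinates of the camera as it stood for that picture, good to about 4 mm: the middle of the surface that is visible of it).
- models.regions_of(camera, thing): "mask" (480x640 bool, what is visible of it).
The state is a dict: "time": time; "joint_pos": joint angles; "qd": joint speeds; "joint_torque": joint torques, N m; "tool_pos": TCP position; "tcp_rot": TCP orientation; "contact_force": force on the tool from outside, world axes, zero at the start; "ft_torque": the same for the moment, N m; "gripper_width": finger opening in mm; "gripper_force": force on a finger pad.
Only numpy, scipy, OpenCV 4.12 (cv2) and the standard library are available. Lean on these libraries where they do the work, as an engineer would, in place of code of your own. Each camera call takes 0.05 s, during which the arm holds its last target. There are 200 camera calls.

## Working session

There is one attempt and no reset: what is moved stays moved. The work goes in short steps, Python scripts to look and compute and a tool call to move; the robot and the scene stay as the last step left them, time stands still between calls to the robot, and variables do not carry over. Pictures are saved under pics/ and viewed, at most 10 in all, crops included, and the job is handed in when it is done.

Besides the shell and the picture viewer there is one more tool, called after ">>>" as a command line: name --argument value ..., lists and objects as JSON in quotes. move_arm: Moves the arm, as the interface text tells. Shift numbers are shares of 100 cm and turn numbers shares of 2 pi rad, none past 1 either way. Its arguments: {"type":"object","properties":{"moves":{"type":"array","items":{"type":"object","properties":{"x":{"type":"number"},"y":{"type":"number"},"z":{"type":"number"},"ax":{"type":"number"},"ay":{"type":"number"},"az":{"type":"number"},"jaw":{"type":"number"}}}},"grip_force":{"type":"number"}},"required":["moves"]}

```bash
mkdir -p pics; cat > h.py <<'E'
import numpy as np, cv2
from bench import monitor, cams, close_job, models
def K(c):
    f=240/np.tan(np.radians(c["vertical_fov"])/2); return np.array([[f,0,c["cx"]],[0,f,c["cy"]],[0,0,1]])
def save(n,fn):
    im=cams.get_image(n); cv2.imwrite('pics/'+fn,im[:,:,::-1]); return im
E
python3 - <<'E'
from h import *
s=monitor.observe(); print(s["time"],s["tool_pos"],np.round(s["tcp_rot"],3),s["gripper_width"])
for n in("scene","side"):
    save(n,n+'1.png'); c=cams.get_calibration(n); print(n,c)
    E=np.array(c["extrinsics"]); Ei=np.linalg.inv(E)
    for t in("key_a","console","objective"):
        for d in models.recognise(n,t):
            p=Ei@np.r_[d["location"],1]; q=K(c)@np.array(d["location"]); print(t,round(d["p"],2),np.round(p[:3]),np.round(q[:2]/q[2]))
print(cams.get_calibration("wrist"))
E
```

```text
0.0 [ 231.69039105 -606.6246313   230.41548524] [[ 0.934  0.357 -0.001]
 [ 0.357 -0.934  0.002]
 [-0.    -0.002 -1.   ]] 85.3942710976021
scene {'vertical_fov': 52.3769810933617, 'cx': 317.8014742653969, 'cy': 240.31743918171478, 'extrinsics': array([[ 8.64805692e-01,  5.02079340e-01,  5.23942852e-03,
        -5.27220218e+02],
       [ 3.27070288e-01, -5.55382963e-01, -7.64574909e-01,
        -8.68940588e+01],
       [-3.80967376e-01,  6.62922395e-01, -6.44513582e-01,
         1.15110381e+03],
       [ 0.00000000e+00,  0.00000000e+00,  0.00000000e+00,
         1.00000000e+00]])}
key_a 0.63 [ 520. -132.   63.] [233. 304.]
key_a 0.59 [522. -84.  63.] [251. 287.]
key_a 0.53 [531. -34.  63.] [271. 272.]
key_a 0.48 [527.  20.  60.] [286. 256.]
console 0.9 [590. -87.  49.] [282. 309.]
objective 0.68 [ 617. -130.   77.] [281. 321.]
side {'vertical_fov': 48.11337058763354, 'cx': 334.84128862189283, 'cy': 239.63957828926922, 'extrinsics': array([[-9.89777736e-01, -1.42617773e-01,  4.51079181e-04,
         5.77798547e+02],
       [-7.90959345e-02,  5.46294203e-01, -8.33850392e-01,
         6.1
[... 181 characters left out ...]
]])}
key_a 0.81 [529. -17.  63.] [370. 213.]
key_a 0.75 [531.  30.  58.] [366. 232.]
key_a 0.57 [522. -66.  59.] [376. 201.]
key_a 0.54 [ 520. -116.   63.] [380. 185.]
console 0.81 [573.  33.  49.] [339. 236.]
objective 0.98 [ 610. -109.   73.] [329. 179.]
{'vertical_fov': 70.94090840314392, 'cx': 322.55635776344695, 'cy': 239.63852323596484, 'T_tool_cam': array([[-1.70333827e-04, -9.47481602e-01, -3.19810234e-01,
         8.29812103e+01],
       [ 9.99999864e-01, -3.19327800e-04,  4.13443344e-04,
        -2.36419942e-01],
       [-4.93854260e-04, -3.19810120e-01,  9.47481527e-01,
        -1.42548732e+02],
       [ 0.00000000e+00,  0.00000000e+00,  0.00000000e+00,
         1.00000000e+00]])}
```

View pics/scene1.png

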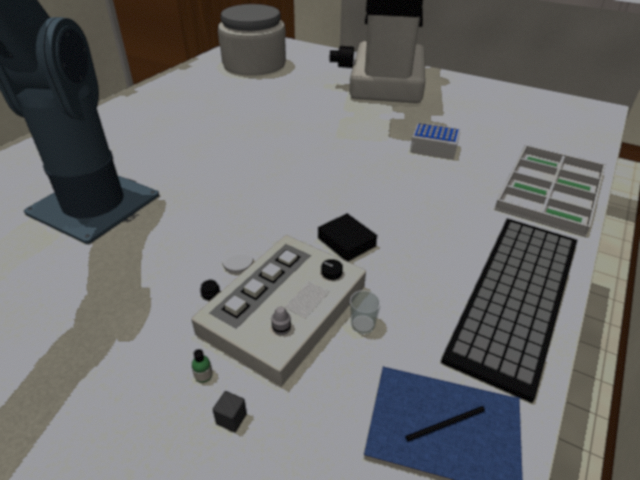

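View pics/side1.png

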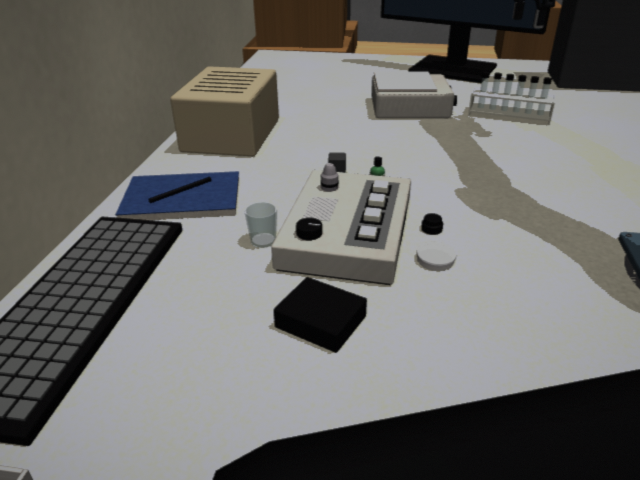

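>>> move_arm --moves '[{"x": 0.044, "y": -0.038, "jaw": 1}, {"x": 0.044, "y": -0.038, "jaw": 1}, {"x": 0.044, "y": -0.038, "jaw": 1}, {"x": 0.044, "y": -0.038, "jaw": 1}, {"x": 0.044, "y": -0.038, "jaw": 1}, {"x": 0.044, "y": -0.038, "jaw": 1}, {"x": 0.044, "y": -0.038, "jaw": 1}, {"x": 0.044, "y": -0.038, "jaw": 1}, {"x": 0.044, "y": -0.038, "jaw": 1}, {"x": 0.031, "y": -0.031, "jaw": 1}]'

```text
schema error: expected keys x, y, z, ax, ay, az, jaw
```

>>> move_arm --moves '[{"az": 0.0226, "x": 0.01, "jaw": 1}, {"az": 0.0226, "jaw": 1}, {"az": 0.0226, "jaw": 1}, {"jaw": 1}]'

```text
schema error: expected keys x, y, z, ax, ay, az, jaw
```

```bash
cat >> h.py <<'E'
def wristT():
    s=monitor.observe(); T=np.eye(4); T[:3,:3]=s["tcp_rot"]; T[:3,3]=s["tool_pos"]; return T@np.array(cams.get_calibration("wrist")["T_tool_cam"]),s
def onplane(c,W,u,v,z):
    d=W[:3,:3]@np.linalg.inv(K(c))@np.array([u,v,1.]); return W[:3,3]+d*(z-W[2,3])/d[2]
E
python3 - <<'E'
from h import *
W,s=wristT(); save("wrist","w1.png"); np.save("W1.npy",W); c=cams.get_calibration("wrist")
print(s["time"],s["tool_pos"],np.round(s["tcp_rot"],3),s["gripper_width"],s["contact_force"])
for d in models.recognise("wrist","key_a"):
    p=W@np.r_[d["location"],1];q=K(c)@np.array(d["location"]);q=q/q[2]; print(round(d["p"],2),np.round(p[:3]),np.round(q[:2]),onplane(c,W,q[0],q[1],64)) 
E
```

```text
0.4 [ 231.82820283 -607.1424845   231.15797105] [[ 0.934  0.357 -0.   ]
 [ 0.357 -0.934  0.   ]
 [-0.    -0.    -1.   ]] 85.19965309055624 [-0.02993356 -0.15256469  0.78961621]
```

View pics/w1.png

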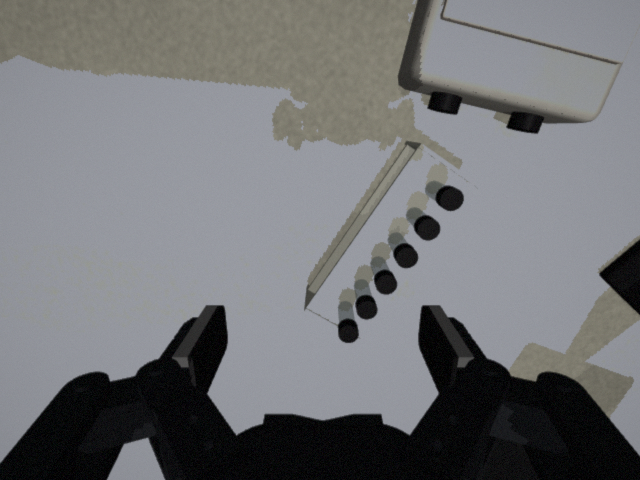

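>>> move_arm --moves '[{"x": 0.044, "y": -0.038, "z": 0, "ax": 0, "ay": 0, "az": 0, "jaw": 1}, {"x": 0.044, "y": -0.038, "z": 0, "ax": 0, "ay": 0, "az": 0, "jaw": 1}, {"x": 0.044, "y": -0.038, "z": 0, "ax": 0, "ay": 0, "az": 0, "jaw": 1}, {"x": 0.044, "y": -0.038, "z": 0, "ax": 0, "ay": 0, "az": 0, "jaw": 1}, {"x": 0.044, "y": -0.038, "z": 0, "ax": 0, "ay": 0, "az": 0, "jaw": 1}, {"x": 0.044, "y": -0.038, "z": 0, "ax": 0, "ay": 0, "az": 0, "jaw": 1}, {"x": 0.044, "y": -0.038, "z": 0, "ax": 0, "ay": 0, "az": 0, "jaw": 1}, {"x": 0.044, "y": -0.038, "z": 0, "ax": 0, "ay": 0, "az": 0, "jaw": 1}, {"x": 0.044, "y": -0.038, "z": 0, "ax": 0, "ay": 0, "az": 0, "jaw": 1}, {"x": 0.044, "y": -0.038, "z": 0, "ax": 0, "ay": 0, "az": 0, "jaw": 1}]'

```text
time: 1.75
tool_pos: [508.2, -93.7, 231.6]
tcp_rot: [[0.934, 0.356, 0.001], [0.356, -0.934, -0.0], [0.001, 0.001, -1.0]]
contact_force: [1.3, -1.0, -0.3]
gripper_width: 0.1
gripper_force: 0.0
```

>>> move_arm --moves '[{"x": 0.03, "y": -0.03, "z": 0, "ax": 0, "ay": 0, "az": 0, "jaw": 1}, {"x": 0, "y": 0, "z": 0, "ax": 0, "ay": 0, "az": 0.0226, "jaw": 1}, {"x": 0, "y": 0, "z": 0, "ax": 0, "ay": 0, "az": 0.0226, "jaw": 1}, {"x": 0, "y": 0, "z": 0, "ax": 0, "ay": 0, "az": 0.0226, "jaw": 1}, {"x": 0, "y": 0, "z": 0, "ax": 0, "ay": 0, "az": 0, "jaw": 1}]'

```text
time: 2.38
tool_pos: [524.7, -56.4, 231.4]
tcp_rot: [[0.998, -0.06, 0.0], [-0.06, -0.998, -0.0], [0.0, 0.0, -1.0]]
contact_force: [-0.0, 0.3, -0.3]
gripper_width: -0.0
gripper_force: 0.0
```

```bash
python3 - <<'E'
from h import *
W,s=wristT(); save("wrist","w2.png"); np.save("W1.npy",W); c=cams.get_calibration("wrist")
print(s["time"],s["tool_pos"],np.round(s["tcp_rot"],3),s["gripper_width"],s["contact_force"])
for d in models.recognise("wrist","key_a"):
    p=W@np.r_[d["location"],1];q=K(c)@np.array(d["location"]);q=q/q[2]; print(round(d["p"],2),np.round(p[:3]),np.round(q[:2]),onplane(c,W,q[0],q[1],64)) 
E
```

```text
2.375 [524.74471607 -56.43084298 231.40067673] [[ 0.998 -0.06   0.   ]
 [-0.06  -0.998 -0.   ]
 [ 0.     0.    -1.   ]] -0.03349633501272109 [-0.04469781  0.26708816 -0.31203045]
0.92 [534.  22.  58.] [241. 212.] [535.25827317  20.91349087  64.        ]
0.87 [530. -30.  65.] [294. 214.] [530.06159278 -29.51433633  64.        ]
0.82 [ 520. -128.   64.] [398. 218.] [ 520.15524925 -128.13406054   64.        ]
0.69 [524. -75.  67.] [342. 218.] [523.3883297 -74.8570886  64.       ]
```

View pics/w2.png

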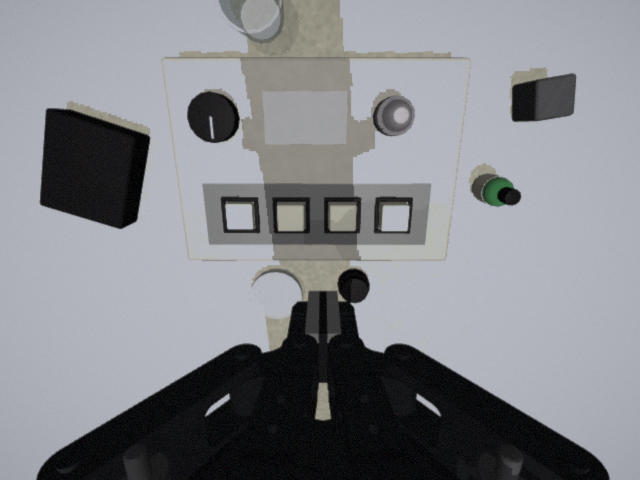

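>>> move_arm --moves '[{"x": 0.001, "y": -0.039, "z": 0.04, "ax": 0, "ay": 0, "az": 0, "jaw": 1}, {"x": 0, "y": -0.039, "z": 0.04, "ax": 0, "ay": 0, "az": 0, "jaw": 1}, {"x": 0, "y": 0, "z": 0.03, "ax": 0, "ay": 0, "az": 0, "jaw": 1}, {"x": 0, "y": 0, "z": 0, "ax": 0, "ay": 0, "az": 0, "jaw": 1}, {"x": 0, "y": 0, "z": 0, "ax": 0, "ay": 0, "az": 0, "jaw": 1}]'

```text
time: 3.1
tool_pos: [531.3, 20.6, 122.4]
tcp_rot: [[0.998, -0.061, 0.001], [-0.061, -0.998, -0.0], [0.001, 0.0, -1.0]]
contact_force: [0.2, 0.2, 0.7]
gripper_width: -0.2
gripper_force: 0.0
```

```bash
python3 - <<'E'
from h import *
W,s=wristT(); im2=save("wrist","w3.png"); W1=np.load("W1.npy"); c=cams.get_calibration("wrist"); im1=cv2.imread('pics/w2.png')[:,:,::-1]
print(s["time"],s["tool_pos"],s["contact_force"])
for d in models.recognise("wrist","key_a"):
    p=W@np.r_[d["location"],1];q=K(c)@np.array(d["location"]);q=q/q[2]; print(round(d["p"],2),np.round(p[:3]),np.round(q[:2])) 
M=models.regions_of("wrist","key_a")
for d in M:
    v,u=np.nonzero(d["mask"]); r=cv2.minAreaRect(np.c_[u,v].astype(np.float32)); print(round(d["p"],2),np.round(r[0]),np.round(r[1]),r[2],onplane(c,W,r[0][0],r[0][1],62)) 
save("side","s2.png")
E
```

```text
3.1 [531.29701212  20.64112748 122.38848857] [0.19506151 0.24512569 0.69754714]
0.92 [533.  17.  59.] [329. 256.]
0.9 [533. -28.  64.] [398. 254.]
0.73 [524. -74.  65.] [471. 265.]
0.57 [ 524. -129.   64.] [557. 259.]
0.96 [392. 260.] [41. 43.] 90.0 [528.68262198 -24.3116518   62.        ]
0.75 [468. 261.] [42. 48.] 90.0 [525.30278155 -73.28641668  62.        ]
0.67 [544. 260.] [41. 55.] 90.0 [ 522.62708102 -122.21636376   62.        ]
0.63 [317. 259.] [38. 38.] 90.0 [532.75505145  24.55855247  62.        ]
0.31 [578. 113.] [ 64. 101.] 90.0 [ 612.16701012 -128.21370646   62.        ]
```

View pics/w3.png

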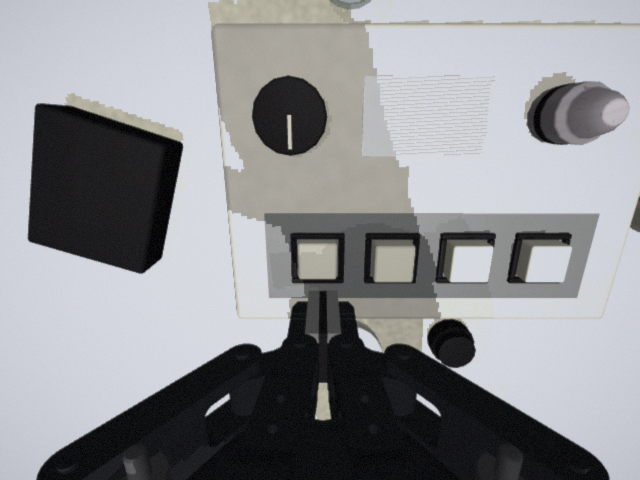

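View pics/s2.png

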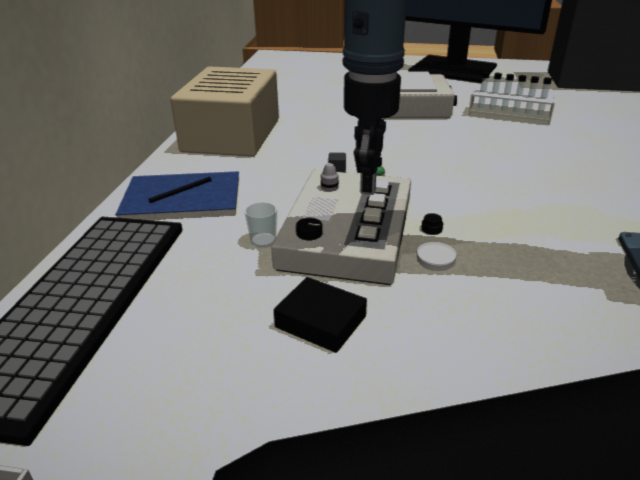

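>>> move_arm --moves '[{"x": 0.001, "y": -0.003, "z": 0.04, "ax": 0, "ay": 0, "az": 0, "jaw": 1}, {"x": 0, "y": 0, "z": 0.012, "ax": 0, "ay": 0, "az": 0, "jaw": 1}, {"x": 0, "y": 0, "z": 0, "ax": 0, "ay": 0, "az": 0, "jaw": 1}, {"x": 0, "y": 0, "z": 0, "ax": 0, "ay": 0, "az": 0, "jaw": 1}]'

```text
time: 3.8
tool_pos: [532.5, 24.1, 70.4]
tcp_rot: [[0.998, -0.061, 0.002], [-0.061, -0.998, 0.0], [0.002, -0.0, -1.0]]
contact_force: [-0.5, -0.4, -0.6]
gripper_width: -0.2
gripper_force: 0.0
```

>>> move_arm --moves '[{"x": 0, "y": 0, "z": 0.004, "ax": 0, "ay": 0, "az": 0, "jaw": 1}, {"x": 0, "y": 0, "z": 0.004, "ax": 0, "ay": 0, "az": 0, "jaw": 1}, {"x": 0, "y": 0, "z": 0, "ax": 0, "ay": 0, "az": 0, "jaw": 1}, {"x": 0, "y": 0, "z": 0, "ax": 0, "ay": 0, "az": 0, "jaw": 1}]'

```text
time: 4.3
tool_pos: [531.6, 24.2, 61.3]
tcp_rot: [[0.998, -0.061, -0.0], [-0.061, -0.998, 0.0], [-0.0, -0.0, -1.0]]
contact_force: [-0.2, 0.3, -0.4]
gripper_width: -0.3
gripper_force: 0.0
```

>>> move_arm --moves '[{"x": 0, "y": 0, "z": 0.002, "ax": 0, "ay": 0, "az": 0, "jaw": 1}, {"x": 0, "y": 0, "z": 0.001, "ax": 0, "ay": 0, "az": 0, "jaw": 1}, {"x": 0, "y": 0, "z": 0, "ax": 0, "ay": 0, "az": 0, "jaw": 1}]'

```text
time: 4.68
tool_pos: [531.8, 24.2, 58.6]
tcp_rot: [[0.998, -0.061, 0.0], [-0.061, -0.998, -0.0], [0.0, 0.0, -1.0]]
contact_force: [-1.2, 0.5, 6.1]
gripper_width: -0.1
gripper_force: 2.8
```

>>> move_arm --moves '[{"x": 0, "y": 0, "z": -0.013, "ax": 0, "ay": 0, "az": 0, "jaw": 1}, {"x": 0, "y": 0, "z": 0, "ax": 0, "ay": 0, "az": 0, "jaw": 1}, {"x": 0, "y": 0.025, "z": 0, "ax": 0, "ay": 0, "az": 0, "jaw": 1}, {"x": 0, "y": 0.025, "z": 0, "ax": 0, "ay": 0, "az": 0, "jaw": 1}, {"x": 0, "y": 0, "z": 0, "ax": 0, "ay": 0, "az": 0, "jaw": 1}, {"x": 0, "y": 0, "z": 0.006, "ax": 0, "ay": 0, "az": 0, "jaw": 1}, {"x": 0, "y": 0, "z": 0.002, "ax": 0, "ay": 0, "az": 0, "jaw": 1}, {"x": 0, "y": 0, "z": 0.001, "ax": 0, "ay": 0, "az": 0, "jaw": 1}, {"x": 0, "y": 0, "z": 0, "ax": 0, "ay": 0, "az": 0, "jaw": 1}, {"x": 0, "y": 0, "z": 0, "ax": 0, "ay": 0, "az": 0, "jaw": 1}]'

```text
time: 5.92
tool_pos: [528.7, -25.2, 62.4]
tcp_rot: [[0.998, -0.061, 0.0], [-0.061, -0.998, 0.0], [0.0, -0.0, -1.0]]
contact_force: [-0.2, 1.8, 2.9]
gripper_width: -0.1
gripper_force: 1.2
```

Tap 2 done (2.9 N at 62.4 mm). Same again for place 3.

>>> move_arm --moves '[{"x": 0, "y": 0, "z": -0.009, "ax": 0, "ay": 0, "az": 0, "jaw": 1}, {"x": 0, "y": 0, "z": 0, "ax": 0, "ay": 0, "az": 0, "jaw": 1}, {"x": 0, "y": 0.025, "z": 0, "ax": 0, "ay": 0, "az": 0, "jaw": 1}, {"x": 0, "y": 0.025, "z": 0, "ax": 0, "ay": 0, "az": 0, "jaw": 1}, {"x": 0, "y": 0, "z": 0, "ax": 0, "ay": 0, "az": 0, "jaw": 1}, {"x": 0, "y": 0, "z": 0.006, "ax": 0, "ay": 0, "az": 0, "jaw": 1}, {"x": 0, "y": 0, "z": 0.002, "ax": 0, "ay": 0, "az": 0, "jaw": 1}, {"x": 0, "y": 0, "z": 0.001, "ax": 0, "ay": 0, "az": 0, "jaw": 1}, {"x": 0, "y": 0, "z": 0, "ax": 0, "ay": 0, "az": 0, "jaw": 1}, {"x": 0, "y": 0, "z": 0, "ax": 0, "ay": 0, "az": 0, "jaw": 1}]'

```text
time: 7.18
tool_pos: [525.7, -75.0, 62.4]
tcp_rot: [[0.998, -0.06, 0.0], [-0.06, -0.998, 0.0], [0.0, -0.0, -1.0]]
contact_force: [-0.0, 1.3, 1.9]
gripper_width: 0.4
gripper_force: 1.2
```

>>> move_arm --moves '[{"x": 0, "y": 0, "z": -0.009, "ax": 0, "ay": 0, "az": 0, "jaw": 1}, {"x": 0, "y": 0, "z": 0, "ax": 0, "ay": 0, "az": 0, "jaw": 1}, {"x": 0, "y": 0.025, "z": 0, "ax": 0, "ay": 0, "az": 0, "jaw": 1}, {"x": 0, "y": 0.025, "z": 0, "ax": 0, "ay": 0, "az": 0, "jaw": 1}, {"x": 0, "y": 0, "z": 0, "ax": 0, "ay": 0, "az": 0, "jaw": 1}, {"x": 0, "y": 0, "z": 0.006, "ax": 0, "ay": 0, "az": 0, "jaw": 1}, {"x": 0, "y": 0, "z": 0.002, "ax": 0, "ay": 0, "az": 0, "jaw": 1}, {"x": 0, "y": 0, "z": 0.001, "ax": 0, "ay": 0, "az": 0, "jaw": 1}, {"x": 0, "y": 0, "z": 0, "ax": 0, "ay": 0, "az": 0, "jaw": 1}, {"x": 0, "y": 0, "z": 0, "ax": 0, "ay": 0, "az": 0, "jaw": 1}]'

```text
time: 8.43
tool_pos: [522.6, -124.9, 62.4]
tcp_rot: [[0.998, -0.061, 0.0], [-0.061, -0.998, 0.0], [0.0, -0.0, -1.0]]
contact_force: [0.1, 1.6, 2.2]
gripper_width: -0.1
gripper_force: 1.2
```

>>> move_arm --moves '[{"x": 0, "y": 0, "z": -0.02, "ax": 0, "ay": 0, "az": 0, "jaw": 1}, {"x": 0, "y": -0.05, "z": 0, "ax": 0, "ay": 0, "az": 0, "jaw": 1}, {"x": 0, "y": -0.05, "z": 0, "ax": 0, "ay": 0, "az": 0, "jaw": 1}, {"x": 0, "y": -0.05, "z": 0, "ax": 0, "ay": 0, "az": 0, "jaw": 1}, {"x": 0, "y": 0, "z": 0, "ax": 0, "ay": 0, "az": 0, "jaw": 1}, {"x": 0, "y": 0, "z": 0.018, "ax": 0, "ay": 0, "az": 0, "jaw": 1}, {"x": 0, "y": 0, "z": 0, "ax": 0, "ay": 0, "az": 0, "jaw": 1}, {"x": 0, "y": 0, "z": 0.004, "ax": 0, "ay": 0, "az": 0, "jaw": 1}, {"x": 0, "y": 0, "z": 0, "ax": 0, "ay": 0, "az": 0, "jaw": 1}, {"x": 0, "y": 0, "z": 0, "ax": 0, "ay": 0, "az": 0, "jaw": 1}]'

```text
time: 9.68
tool_pos: [531.8, 23.9, 60.4]
tcp_rot: [[0.998, -0.062, 0.0], [-0.062, -0.998, -0.0], [0.0, 0.0, -1.0]]
contact_force: [0.1, -0.1, -0.4]
gripper_width: 0.1
gripper_force: 0.0
```

>>> move_arm --moves '[{"x": 0, "y": 0, "z": 0.002, "ax": 0, "ay": 0, "az": 0, "jaw": 1}, {"x": 0, "y": 0, "z": 0.001, "ax": 0, "ay": 0, "az": 0, "jaw": 1}, {"x": 0, "y": 0, "z": 0.001, "ax": 0, "ay": 0, "az": 0, "jaw": 1}, {"x": 0, "y": 0, "z": 0, "ax": 0, "ay": 0, "az": 0, "jaw": 1}, {"x": 0, "y": 0, "z": 0, "ax": 0, "ay": 0, "az": 0, "jaw": 1}]'

```text
time: 10.3
tool_pos: [532.0, 24.2, 56.9]
tcp_rot: [[0.998, -0.061, 0.001], [-0.061, -0.998, -0.0], [0.001, 0.0, -1.0]]
contact_force: [-1.2, -0.6, 7.1]
gripper_width: -0.4
gripper_force: 3.5
```

>>> move_arm --moves '[{"x": 0, "y": 0, "z": 0.001, "ax": 0, "ay": 0, "az": 0, "jaw": 1}, {"x": 0, "y": 0, "z": 0, "ax": 0, "ay": 0, "az": 0, "jaw": 1}, {"x": 0, "y": 0, "z": 0, "ax": 0, "ay": 0, "az": 0, "jaw": 1}]'

```text
time: 10.68
tool_pos: [532.0, 24.1, 56.2]
tcp_rot: [[0.998, -0.061, 0.001], [-0.061, -0.998, -0.0], [0.001, 0.0, -1.0]]
contact_force: [-2.9, -0.8, 9.8]
gripper_width: -0.1
gripper_force: 5.0
```

>>> move_arm --moves '[{"x": 0, "y": 0, "z": 0.001, "ax": 0, "ay": 0, "az": 0, "jaw": 1}, {"x": 0, "y": 0, "z": 0, "ax": 0, "ay": 0, "az": 0, "jaw": 1}, {"x": 0, "y": 0, "z": 0, "ax": 0, "ay": 0, "az": 0, "jaw": 1}]'

```text
time: 11.05
tool_pos: [532.0, 24.1, 55.9]
tcp_rot: [[0.998, -0.061, 0.001], [-0.061, -0.998, -0.0], [0.001, 0.0, -1.0]]
contact_force: [-5.6, -1.2, 19.5]
gripper_width: 0.3
gripper_force: 9.5
```

The key is at its hard stop (19.5 N at 55.9 mm), so I'll let go and check.

>>> move_arm --moves '[{"x": 0, "y": 0, "z": -0.005, "ax": 0, "ay": 0, "az": 0, "jaw": 1}, {"x": 0, "y": 0, "z": -0.01, "ax": 0, "ay": 0, "az": 0, "jaw": 1}, {"x": 0, "y": 0, "z": -0.05, "ax": 0, "ay": 0, "az": 0, "jaw": 1}, {"x": 0, "y": 0, "z": 0, "ax": 0, "ay": 0, "az": 0, "jaw": 1}, {"x": 0, "y": 0, "z": 0, "ax": 0, "ay": 0, "az": 0, "jaw": 1}]'

```text
time: 11.68
tool_pos: [531.4, 24.1, 119.3]
tcp_rot: [[0.998, -0.061, 0.0], [-0.061, -0.998, -0.0], [0.0, 0.0, -1.0]]
contact_force: [-0.6, 0.0, -1.1]
gripper_width: -0.1
gripper_force: 0.0
```

```bash
python3 - <<'E'
from h import *
W,s=wristT(); im=save("wrist","w4.png"); print(s["tool_pos"],s["contact_force"])
for d in models.recognise("wrist","key_a"): print(round(d["p"],2),np.round((W@np.r_[d["location"],1])[:3]))
a=cv2.imread('pics/w3.png'); b=cv2.imread('pics/w4.png')
cv2.imwrite('pics/cmp.png',cv2.resize(np.vstack([a[210:300,260:600],b[210:300,260:600]]),None,fx=2,fy=2))
E
```

```text
[531.44705744  24.12856109 119.30772111] [-0.63744336  0.0013378  -1.09547693]
0.95 [525. -71.  65.]
0.9 [538.  23.  63.]
0.89 [532. -26.  62.]
0.7 [ 524. -126.   64.]
```

View pics/cmp.png

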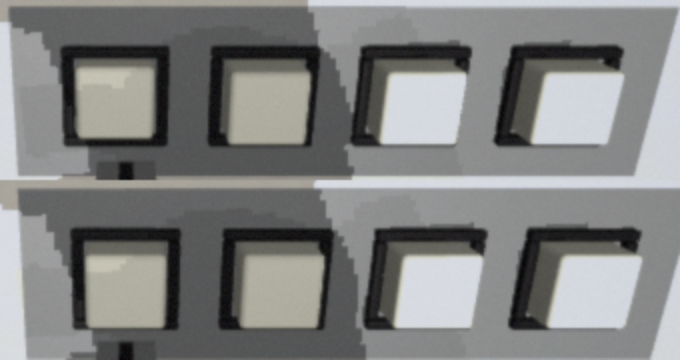

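The comparison shows the left cap, about (125,285), now lower in its frame and larger, like its neighbours, where before it was at (118,95). All four keys are up.

```bash
python3 -c "
from h import *
print(close_job())"
```

```text
the job is handed in; nothing more can be done
None
```

I tapped all four keys from left to right, then pressed the latched one (place 1) to the bottom and let go; the wrist camera then showed all four keys up, and I handed the job in (no verdict was returned).

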